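# Clamp the watch-movement slide against its stop

### The arm

A 6-joint arm with a two-finger parallel gripper is mounted at the origin on the work surface. World frame = base frame: x ahead of the robot, y to its left, z up, the work surface at z = 0. Lengths are in mm, angles in rad, forces in N, time in s.
With the tool pointing down it reaches from about 250 to 775 mm from the base axis. Payload 8.9 kg.
Tool frame: the origin (TCP) lies midway between the tips of the shut fingers; the grasp point (between the pads) lies 19 mm behind it; z points along the fingers, y is the line along which they close (so a half turn about z gives the same grasp; the last joint's range is limited). The gripper opens to 85 mm and grips with 20 to 120 N. Pads are 22 mm wide; open, the fingers measure 114 mm over their backs; the gripper's body (76 mm by 85 mm) begins 54 mm behind the grasp point. The pads swing forward as they close: fully open they stand 13 mm farther back than shut.
Start: joints at [-0.139, 0.291, -0.153, 1.127, 0, 1.431], TCP at [524.999, 0.004, 231.305] pointing down, gripper open.
Joint ranges: [-2.52, 2.52], [-0.91, 1.74], [-1.3, 1.37], [-1.96, 2.02], [-1.52, 1.47], [-3.14, 3.14]. Speed limits (rad/s): [2.22, 2.22, 2.79, 3.14, 3.14, 3.14].

### API

Orientations are given as a unit quaternion [w, x, y, z].
In Python, from cell import sensors, read_camera, workorder gives the robot as it stands. The module is installed in compiled form; this text tells all that it offers.
- The arm moves only by the tool play_rows, never from a script. Its argument "commands" is a list of rows, each a list of 6 numbers: the shift along the tool's x, y, z scaled (see below), then the turn, a rotation vector about the tool's x, y, z scaled (see below). A call has exactly 8 rows; each row is the pose to reach, as a shift and turn from the pose commanded when the call began, along the tool's axes at that moment; what a row does not reach only later rows make up. The controller multiplies each number of a shift by 0.1 m and each number of a turn by pi/2 rad. A row lasts 1/8 s, in which the tool goes at most 62.5 mm and 10.7 degrees, less where a joint would pass 70% of its speed; a pose out of reach is approached as far as the arm can. A call with a number of a shift or a turn outside -1 to 1 is refused whole. A call with a gripper value outside its range is refused whole. "jaw" is the closure in counts, from 0 (fully open) to 255 (shut), set as the call begins (left out, the last holds). The fingers move at their own pace and stop on an object; "grip_force" is the grip in N (left out, the last holds). Time passes only in rows, so rows that repeat a pose let the fingers close, or fill a call up. It gives the time, the measured TCP pose, the force, the opening and the grip force at its end, in the units of the state.
- sensors.get_state(): the state, without advancing time (a new reading comes with each control period).
- read_camera(name): name is "scene" or "side" or "wrist"; returns a dict with "color" (400x640x3 uint8, red, green, blue), "depth" (400x640 float32, mm along the optical axis (not along the pixel's ray), 0 where there is no reading), "vertical_fov" (degrees; the focal length in pixels is half the picture's height over the tangent of half this angle, whatever the lens; pixels are square), "cx", "cy" (the principal point, pixels), "k1" (the pictures are not rectified: a ray, as slopes to the right and down, at radius r is drawn at 1 + k1 r^2 times it, then the intrinsics apply), "R" (3x3) and "t" (3): a world point X has camera coordinates R X + t. Camera axes: x right, y down, z forward; pixel columns grow to the right and rows downward; lengths in mm; the calibration is good to about 2 mm. A picture is of the moment at which its call begins.
- workorder.close_job(): hands the job in; it is judged then, once.
The state is a dict: "clock": time; "joint_positions": joint angles; "qvel": joint speeds; "joint_efforts": joint torques, N m; "eef_pos": TCP position; "tool_rot": TCP orientation; "force": force on the tool from outside, world axes, zero at the start; "torque": the same for the moment, N m; "opening": finger opening in mm; "grip_force": force on a finger pad.
Only numpy, scipy, OpenCV 4.12 (cv2) and the standard library are available. Lean on these libraries where they do the work, as an engineer would, in place of code of your own. Each camera call takes 0.05 s, during which the arm holds its last target. There are 200 camera calls.

### The job

Two small bench slides stand on the watchmaker's green mat. On the one whose carriage carries the round watch-movement holder, push the carriage all the way up against its stop block, then turn its clamp knob clockwise fully home so that the carriage is locked there. Leave the other slide, with the square V-block, and its knob as they are.

Things in the scene. Friction and masses are not known exactly. Their poses are not given: they have to be found in the camera images.
- hold_grip (a point): Grip point on the clamp knob's axis, 70 mm above the table, on the slide with the round holder. It rides on the carriage and does not turn with the knob: x points along the slide to the stop, within 20 degrees of straight ahead of the robot. Knob: black upright bar 42 mm long, 13 thick, 49 to 83 mm above the table, on a disc 32 mm across. Bar can be gripped, pulled along and turned in one grasp.
- hold_slide (a joint): Travel of that carriage (m): 0 farthest from the stop, 0.065 touching it; about 1.5 N of friction while loose; starts at 0 to 0.02. Aluminium carriage 130 x 62 mm, top 35 mm above the table; grey round holder, 54 mm across, top 51 mm up, centred 80 mm from the knob axis towards the stop. Fixed steel base 240 x 80 mm, stop block 44 mm high at its far end.
- hold_clamp (a joint): Turn of that knob (rad), growing clockwise from above, 0 to 1.4 with end stops. Loose below about 0.9, then grips; 1.4 is fully tight. Takes up to 0.25 N m, stays where left. Starts at 0 to 0.25. Bar direction: at 0 it is 0.7 rad counter-clockwise from the slide's x axis, at 0.7 along it, at 1.4 0.7 rad clockwise from it.
- vee_tip (a point): Top of one end of the OTHER slide's knob bar, 20 mm from that knob's axis, 83 mm above the table; x points out along the bar. That slide is built the same but carries a steel V-block (44 x 50 mm, two upright cheeks, top 59 mm up) in place of the round holder; carriage and knob may stand anywhere in their ranges. Leave it alone. The two slides may change places.

How it is judged (in metres and radians):
On the way, in this order (a step that is already met when the one before it is completed fails the run):
1. the carriage with the round holder is up against its stop block, its clamp still loose (value of joint hold_slide above 0.052 m and value of joint hold_clamp below 0.8 rad), for 0.2 s.
2. its clamp knob is turned home (value of joint hold_slide above 0.052 m and value of joint hold_clamp above 1.15 rad), for 0.2 s.
At the end, for the whole second after the job is handed in: The carriage with the round holder is at rest within 13 mm of its stop block, its clamp knob is within 0.25 rad (14 degrees) of fully tight, and the other slide's knob and carriage are where they were (knob end within 12 mm) (all of step 2 and velocity of joint hold_slide between -0.01 and 0.01 m/s and velocity of joint hold_clamp between -0.1 and 0.1 rad/s and distance of vee_tip from where it was at the start of the episode below 0.012 m); the robot touches nothing.
It fails at once if the other slide's carriage or knob is moved (its knob end by more than 12 mm) (distance of vee_tip from where it was at the start of the episode above 0.012 m).
It also fails if it takes over 38 s, if anything falls off the work surface, if the arm or the gripper's body presses on something with over 40 N, if the wrist force passes 120 N, or if a joint passes its speed limit or range.

## Working session

There is one attempt and no reset: what is moved stays moved. The work goes in short steps, Python scripts to look and compute and a tool call to move; the robot and the scene stay as the last step left them, time stands still between calls to the robot, and variables do not carry over. Pictures are saved under pics/ and viewed, at most 10 in all, crops included, and the job is handed in when it is done.

Besides the shell and the picture viewer there is one more tool, called after "Request:" as a command line: name --pt "numbers of a row" for each row, then --argument value for the rest. play_rows: Moves the arm, as the interface text tells. Shifts and turns lie within -1 to 1; 1 stands for 0.1 m of shift or pi/2 rad of turn. Its arguments: {"type":"object","properties":{"commands":{"type":"array","items":{"type":"array","items":{"type":"number","minimum":-1,"maximum":1}}},"jaw":{"type":"number"},"grip_force":{"type":"number"}},"required":["commands"]}

```bash
mkdir -p pics; cat > h.py <<'E'
import numpy as np, cv2
from cell import sensors, read_camera
def grab(n):
    c=read_camera(n); c['f']=200/np.tan(np.radians(c['vertical_fov'])/2); return c
def cloud(c):
    h,w=c['depth'].shape; f=c['f']
    K=np.array([[f,0,c['cx']],[0,f,c['cy']],[0,0,1]])
    v,u=np.mgrid[:h,:w]; p=np.stack([u,v],-1).reshape(-1,1,2).astype(float)
    s=cv2.undistortPoints(p,K,np.array([c['k1'],0,0,0,0.])).reshape(h,w,2)
    d=c['depth'][...,None]; X=np.concatenate([s*d,d],-1)
    return (X-np.array(c['t']))@np.array(c['R'])   # R^T (X-t)
E
python3 - <<'E'
from h import *
ims=[]
for n in ['scene','side','wrist']:
    c=grab(n); np.savez('pics/%s0.npz'%n,**c); print(n,c['f'],c['k1'],-np.array(c['R']).T@c['t'])
    cv2.imwrite('pics/%s0.png'%n,c['color'][...,::-1])
s=sensors.get_state(); print(s)
E
```

```text
scene 400.62554535143454 -0.054609564991495316 [ 835.9176886  -393.36290537  508.11984356]
side 383.7493181740878 0.026452848061888298 [ 239.86637878 -385.26569851  549.36564616]
wrist 286.87218415871513 0.003156858137679712 [525.2037121   78.95300199 371.92004977]
{'clock': 0.15, 'joint_positions': array([-1.39289299e-01,  2.91134549e-01, -1.53915999e-01,  1.12666615e+00,
        1.01330771e-05,  1.43149981e+00]), 'qvel': array([-0.00045338, -0.00063012,  0.00300545, -0.0009642 , -0.00102904,
        0.00239454]), 'joint_efforts': array([ 1.43475558e-03, -5.37369597e+01,  3.31521606e+01,  1.14745408e-02,
       -1.60248046e-04, -2.47105180e-05]), 'eef_pos': array([5.24701646e+02, 5.45857957e-02, 2.30886492e+02]), 'tool_rot': array([-3.70479047e-04,  7.07104155e-01,  7.07109258e-01, -2.73024122e-04]), 'force': array([ 0.19855546, -0.01574219, -0.18497047]), 'torque': array([-0.03466945,  0.04421521,  0.02130526]), 'grip_force': 0.0, 'opening': 85.70554438020403}
```

View pics/scene0.png

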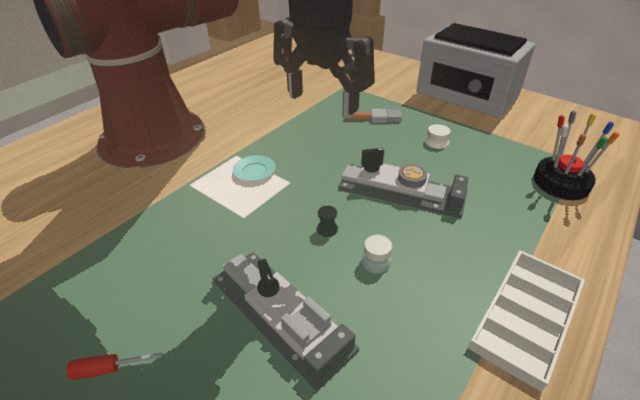

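View pics/wrist0.png

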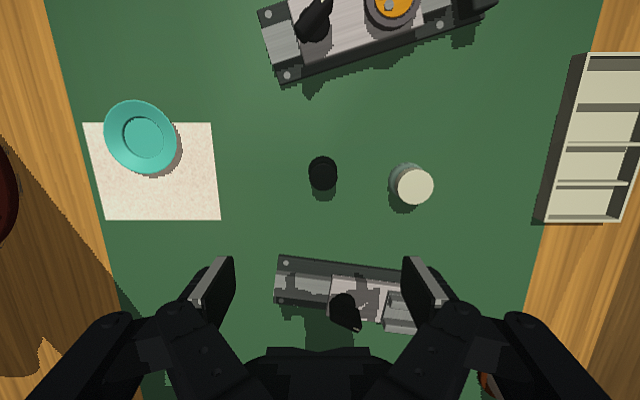

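The round-holder slide is the left one (+y): knob at scene (372,158), wrist (313,22). The V-block slide is on the right, knob at scene (267,280). Next I'll measure the points.

```bash
python3 - <<'E'
from h import *
for n in ['wrist','scene','side']:
    c=dict(np.load('pics/%s0.npz'%n)); P=cloud(c); ok=c['depth']>0
    col=c['color'].astype(int); 
    dark=(col.max(-1)<60)
    z=P[...,2]; Y=P[...,1]; X=P[...,0]
    # bar
    for sgn,lab in((1,'hold'),(-1,'vee')):
        reg=ok&(X>330)&(X<720)&((Y*sgn>60 if sgn>0 else Y<-40))&(abs(Y)<330)
        m=(reg&(z>66)&(z<95)&dark).astype(np.uint8)
        k,L,st,ce=cv2.connectedComponentsWithStats(m)
        for i in range(1,k):
            if st[i,4]>40:
                q=P[L==i]; (cx,cy),(a,b),t=cv2.minAreaRect(q[:,:2].astype(np.float32))
                vx=cv2.fitLine(q[:,:2].astype(np.float32),cv2.DIST_L2,0,.01,.01).ravel()
                print(n,lab,'bar',ce[i].round(),st[i,4],'ctr',round(cx),round(cy),'size',round(a),round(b),round(t),'line',vx.round(2),'z',np.percentile(q[:,2],[5,50,95]).round())
    # holder top (orange/grey ring) z 45-60
    m=ok&(Y>60)&(X>330)&(X<720)&(Y<330)
    o=m&(col[...,0]-col[...,2]>60)&(z>40)&(z<60)
    if o.sum()>20: print(n,'orange',np.median(P[o],0).round(), o.sum())
    # base/carriage direction: z 20..40
    b=(m&(z>14)&(z<46))
    r=cv2.minAreaRect(P[b][:,:2].astype(np.float32)); print(n,'body',r,b.sum())
    cr=(m&(z>31)&(z<39)); 
    if cr.sum()>50: print(n,'carr',cv2.minAreaRect(P[cr][:,:2].astype(np.float32)),cr.sum())
E
```

```text
wrist hold bar [311.  17.] 757 ctr 520 161 size 40 14 47 line [  0.74   0.67 519.55 158.25] z [70. 81. 82.]
wrist vee bar [345. 319.] 484 ctr 560 -169 size 13 42 60 line [ 8.9000e-01 -4.5000e-01  5.5886e+02 -1.6618e+02] z [67. 80. 82.]
wrist orange [600. 175.  50.] 408
wrist body ((514.5806884765625, 156.40640258789062), (374.8381652832031, 68.12322235107422), 17.445432662963867) 5794
wrist carr ((597.8757934570312, 157.20176696777344), (58.05421829223633, 207.85519409179688), 89.92505645751953) 3504
scene hold bar [372. 155.] 175 ctr 522 159 size 38 10 48 line [  0.69   0.72 523.09 157.37] z [67. 76. 83.]
scene vee bar [266. 275.] 261 ctr 562 -170 size 13 39 61 line [ 8.9000e-01 -4.5000e-01  5.6479e+02 -1.7327e+02] z [68. 82. 85.]
scene orange [598. 182.  52.] 134
scene body ((510.2908935546875, 154.23191833496094), (385.9107666015625, 73.7542953491211), 18.355871200561523) 2103
scene carr ((598.786865234375, 184.42727661132812), (200.4469451904297, 64.5745620727539), 14.944971084594727) 841
side hold bar [276. 156.] 127 ctr 519 159 size 42 10 46 line [  0.75   0.66 515.91 153.6 ] z [67. 81. 84.]
side vee bar [406. 258.] 308 ctr 558 -172 size 12 41 59 line [ 8.4000e-01 -5.4000e-01  5.5507e+02 -1.7314e+02] z [68. 80. 84.]
side orange [594. 180.  53.] 114
side body ((509.4026794433594, 153.2893524169922), (387.8819885253906, 74.19302368164062), 18.07493782043457) 1875
side carr ((595.828369140625, 181.0300750732422), (200.68695068359375, 69.84869384765625), 16.87497329711914) 782
```

View pics/side0.png

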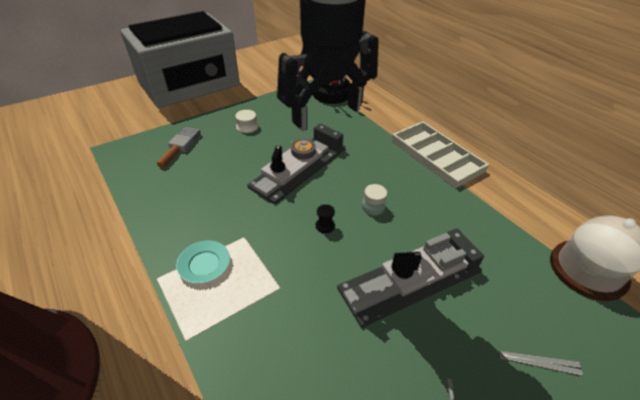

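Knob axis is about (520,160), with the bar at about 46° and the slide at about 15.5°. That puts the clamp at about 0.17 rad. Next I move above the knob, with the tool turned ccw 136°.

Request:
play_rows --pt "0.12 0 0 0 0 -0.0945" --pt "0.25 0 0 0 0 -0.189" --pt "0.37 0 0 0 0 -0.2835" --pt "0.5 0 0 0 0 -0.378" --pt "0.62 0 0 0 0 -0.4725" --pt "0.75 0 0 0 0 -0.567" --pt "0.87 0 0 0 0 -0.6615" --pt "1 0 0 0 0 -0.756" --jaw 0 --grip_force 60

```text
clock: 1.15
eef_pos: [524.8, 100.4, 231.1]
tool_rot: [-0.0, 0.188, 0.982, -0.0]
force: [-0.2, 0.5, -0.0]
opening: 85.2
grip_force: 0.0
```

Request:
play_rows --pt "0.03 0.07 0.05 0 0 -0.0945" --pt "0.07 0.14 0.1 0 0 -0.189" --pt "0.1 0.2 0.15 0 0 -0.2835" --pt "0.14 0.27 0.2 0 0 -0.378" --pt "0.17 0.34 0.25 0 0 -0.4725" --pt "0.2 0.4 0.3 0 0 -0.567" --pt "0.24 0.47 0.35 0 0 -0.6615" --pt "0.27 0.54 0.4 0 0 -0.756"

```text
clock: 2.15
eef_pos: [519.9, 160.4, 190.9]
tool_rot: [-0.0, -0.394, 0.919, 0.0]
force: [-0.1, -0.2, 0.3]
opening: 85.6
grip_force: 0.0
```

```bash
cat > m.py <<'E'
from h import *
import sys
from scipy.spatial.transform import Rotation as Ro
tag=sys.argv[1]
s=sensors.get_state(); w=s['tool_rot']; R=Ro.from_quat([*w[1:],w[0]]).as_matrix()
print('t',s['clock'],'tcp',s['eef_pos'].round(1),'x',R[:,0].round(3),'y',R[:,1].round(3),'q',s['joint_positions'].round(2),'F',s['force'].round(1),'T',s['torque'].round(2))
for n in ['wrist','scene','side']:
    c=grab(n); P=cloud(c); ok=c['depth']>0; col=c['color'].astype(int)
    cv2.imwrite('pics/%s_%s.png'%(n,tag),c['color'][...,::-1])
    X,Y,z=P[...,0],P[...,1],P[...,2]
    m=(ok&(z>66)&(z<90)&(col.max(-1)<60)&(X>480)&(X<640)&(Y>110)&(Y<230)).astype(np.uint8)
    k,L,st,ce=cv2.connectedComponentsWithStats(m)
    for i in range(1,k):
        if st[i,4]>40: print(n,'bar',ce[i].round(),st[i,4],cv2.minAreaRect(P[L==i][:,:2].astype(np.float32)))
    o=ok&(col[...,0]-col[...,2]>60)&(z>40)&(z<60)&(Y>80)&(Y<260)&(X>500)&(X<720)
    if o.sum()>20: 
        r=cv2.minAreaRect(P[o][:,:2].astype(np.float32)); print(n,'orange',r,o.sum())
E
python3 m.py a
```

```text
t 2.15 tcp [519.9 160.4 190.9] x [-0.69  -0.724  0.   ] y [-0.724  0.69   0.   ] q [ 0.16  0.35 -0.17  1.04  0.   -0.64] F [-0.1 -0.2  0.3] T [-0.01  0.02 -0.02]
wrist bar [318. 198.] 575 ((520.599609375, 161.2724609375), (40.23210906982422, 12.135581970214844), 46.452430725097656)
wrist orange ((597.511474609375, 185.82113647460938), (36.91630554199219, 37.557369232177734), 23.391075134277344) 606
scene bar [372. 155.] 167 ((522.0789184570312, 159.56297302246094), (37.67524337768555, 11.739278793334961), 47.01958084106445)
scene orange ((596.1940307617188, 186.98739624023438), (35.84526824951172, 41.314430236816406), 26.729164123535156) 131
side bar [276. 156.] 124 ((519.131591796875, 158.76904296875), (40.76737976074219, 10.2047758102417), 46.394256591796875)
side orange ((594.7949829101562, 182.02023315429688), (35.058013916015625, 36.4121208190918), 56.37273025512695) 110
```

View pics/wrist_a.png

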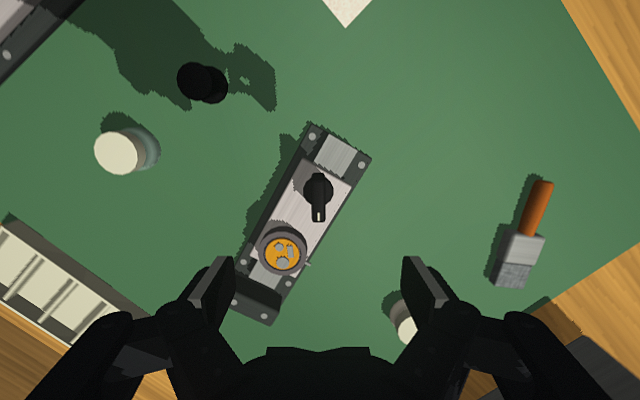

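The wrist picture shows the slide whole: knob (318,190), holder (282,252), stop at the lower left, and base right edge from (372,157) to (272,325). The knob and bar are confirmed. I'll get the slide direction from that straight edge.

```bash
python3 - <<'E'
from h import *
c=grab('wrist'); col=cv2.cvtColor(c['color'],cv2.COLOR_RGB2HSV)
green=(col[...,0]>50)&(col[...,0]<90)&(col[...,1]>60)
f=c['f'];K=np.array([[f,0,c['cx']],[0,f,c['cy']],[0,0,1]])
pts=[]
for v in range(168,308,3):
    e=int(372-(v-157)*100/168)
    u=[u for u in range(e+14,e-15,-1) if not green[v,u]]
    if u: pts.append((u[0],v))
p=np.array(pts,float); s=cv2.undistortPoints(p[:,None],K,np.array([c['k1'],0,0,0,0.]))[:,0]
R=np.array(c['R']);t=np.array(c['t']);C=-R.T@t
d=np.c_[s,np.ones(len(s))]@R; 
for h in(0,20):
    W=C+d*((h-C[2])/d[:,2])[:,None]
    l=cv2.fitLine(W[:,:2].astype(np.float32),cv2.DIST_HUBER,0,.01,.01).ravel()
    a=np.arctan2(l[1],l[0]); dist=(W[:,:2]-l[2:])@[-l[1],l[0]]
    print(h,np.degrees(a)%180,'resid',abs(dist).max(),'knob to edge',(np.array([520.5,160.5])-l[2:])@[-l[1],l[0]])
E
```

```text
0 16.640184 resid 4.321364115399102 knob to edge -42.531189796034596
20 16.641134 resid 4.058848617113408 knob to edge -37.69188085904534
```

Slide direction is 16.6°, and the 40 mm half width fits. Now I descend and grip.

Request:
play_rows --pt "0 0 0.15 0 0 0" --pt "0 0 0.3 0 0 0" --pt "0 0 0.45 0 0 0" --pt "0 0 0.6 0 0 0" --pt "0 0 0.75 0 0 0" --pt "0 0 0.85 0 0 0" --pt "0 0 0.95 0 0 0" --pt "0 0 1 0 0 0"

```text
clock: 3.35
eef_pos: [520.1, 160.2, 90.7]
tool_rot: [-0.0, -0.391, 0.92, 0.0]
force: [-0.2, -0.4, 0.2]
opening: 85.6
grip_force: 0.0
```

Request:
play_rows --pt "0 0 0.07 0 0 0" --pt "0 0 0.14 0 0 0" --pt "0 0 0.21 0 0 0" --pt "0 0 0.28 0 0 0" --pt "0 0 0.35 0 0 0" --pt "0 0 0.35 0 0 0" --pt "0 0 0.35 0 0 0" --pt "0 0 0.35 0 0 0"

```text
clock: 4.35
eef_pos: [520.4, 160.2, 56.6]
tool_rot: [0.0, -0.391, 0.92, -0.0]
force: [-0.9, 0.6, -0.2]
opening: 85.4
grip_force: 0.0
```

Request:
play_rows --pt "0 0 0 0 0 0" --pt "0 0 0 0 0 0" --pt "0 0 0 0 0 0" --pt "0 0 0 0 0 0" --pt "0 0 0 0 0 0" --pt "0 0 0 0 0 0" --pt "0 0 0 0 0 0" --pt "0 0 0 0 0 0" --jaw 255 --grip_force 50

```text
clock: 5.35
eef_pos: [520.1, 160.5, 56.4]
tool_rot: [0.0, -0.392, 0.92, 0.0]
force: [-2.0, 4.5, 5.4]
opening: 12.2
grip_force: 51.8
```

Gripped (opening 12.2). Pull along the slide 40 mm.

Request:
play_rows --pt "-0.043 -0.025 0 0 0 0" --pt "-0.087 -0.05 0 0 0 0" --pt "-0.13 -0.074 0 0 0 0" --pt "-0.174 -0.099 0 0 0 0" --pt "-0.217 -0.124 0 0 0 0" --pt "-0.26 -0.149 0 0 0 0" --pt "-0.304 -0.174 0 0 0 0" --pt "-0.347 -0.198 0 0 0 0"

```text
clock: 6.35
eef_pos: [558.4, 171.9, 56.5]
tool_rot: [0.0, -0.392, 0.92, 0.0]
force: [-2.6, 4.6, 6.6]
opening: 12.1
grip_force: 51.9
```

```bash
python3 m.py b
```

```text
t 6.35 tcp [558.4 171.9  56.5] x [-0.693 -0.721 -0.   ] y [-0.721  0.693  0.001] q [ 0.17  0.55 -0.24  0.78  0.   -0.63] F [-2.6  4.6  6.6] T [0.88 0.66 0.1 ]
wrist bar [318. 276.] 2418 ((559.2941284179688, 172.22879028320312), (41.20286560058594, 15.573039054870605), 42.93003463745117)
wrist bar [283. 268.] 275 ((564.5682373046875, 156.56019592285156), (3.756641387939453, 8.889384269714355), 77.82034301757812)
wrist bar [352. 268.] 287 ((542.6072387695312, 178.14352416992188), (3.8199894428253174, 8.562891960144043), 19.373918533325195)
wrist orange ((651.5125122070312, 194.88937377929688), (9.931999206542969, 2.2306857109069824), 6.377437591552734) 24
scene bar [386. 159.] 58 ((548.7994995117188, 162.82382202148438), (9.048664093017578, 17.238845825195312), 32.88213348388672)
scene bar [396. 162.] 63 ((571.483154296875, 160.1887664794922), (12.799402236938477, 6.902605056762695), 42.6225700378418)
scene orange ((634.3311767578125, 196.94439697265625), (36.70591354370117, 39.37579345703125), 62.419158935546875) 137
side bar [289. 146.] 109 ((556.543212890625, 171.6372833251953), (38.86292266845703, 15.949235916137695), 55.54972839355469)
side orange ((635.0150756835938, 191.34771728515625), (30.76386070251465, 36.155029296875), 72.11539459228516) 89
```

View pics/scene_b.png

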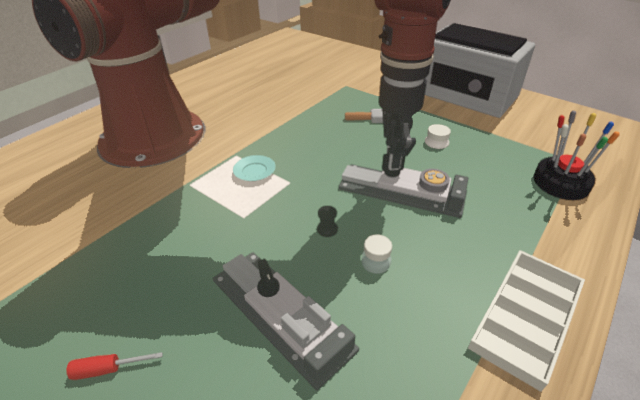

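The scene view shows the holder moved along with the grip (now at (433,180)), and there is still a gap to the stop at (460,193). I'll advance in short, watched steps of 6 mm.

Request:
play_rows --pt "-0.009 -0.005 0 0 0 0" --pt "-0.017 -0.01 0 0 0 0" --pt "-0.026 -0.015 0 0 0 0" --pt "-0.035 -0.02 0 0 0 0" --pt "-0.043 -0.025 0 0 0 0" --pt "-0.052 -0.03 0 0 0 0" --pt "-0.052 -0.03 0 0 0 0" --pt "-0.052 -0.03 0 0 0 0"

```text
clock: 7.5
eef_pos: [563.1, 173.3, 56.4]
tool_rot: [-0.001, -0.392, 0.92, 0.001]
force: [-7.0, 3.4, 9.6]
opening: 12.2
grip_force: 52.5
```

Request:
play_rows --pt "-0.007 -0.004 0 0 0 0" --pt "-0.014 -0.008 0 0 0 0" --pt "-0.021 -0.012 0 0 0 0" --pt "-0.028 -0.016 0 0 0 0" --pt "-0.035 -0.02 0 0 0 0" --pt "-0.035 -0.02 0 0 0 0" --pt "-0.035 -0.02 0 0 0 0" --pt "-0.035 -0.02 0 0 0 0"

```text
clock: 8.5
eef_pos: [563.3, 173.5, 56.3]
tool_rot: [-0.004, -0.392, 0.92, 0.001]
force: [-19.8, -0.8, 22.9]
opening: 12.1
grip_force: 54.4
```

Request:
play_rows --pt "-0.007 -0.004 0 0 0 0" --pt "-0.014 -0.008 0 0 0 0" --pt "-0.021 -0.012 0 0 0 0" --pt "-0.028 -0.016 0 0 0 0" --pt "-0.035 -0.02 0 0 0 0" --pt "-0.035 -0.02 0 0 0 0" --pt "-0.035 -0.02 0 0 0 0" --pt "-0.035 -0.02 0 0 0 0"

```text
clock: 9.5
eef_pos: [563.6, 173.5, 56.2]
tool_rot: [-0.007, -0.391, 0.92, 0.001]
force: [-33.3, -6.3, 37.0]
opening: 12.0
grip_force: 56.3
```

Contact at about 45 mm of travel. I'll back off the excess push by 7 mm and check.

Request:
play_rows --pt "0.01 0.006 0 0 0 0" --pt "0.02 0.012 0 0 0 0" --pt "0.03 0.018 0 0 0 0" --pt "0.04 0.023 0 0 0 0" --pt "0.05 0.028 0 0 0 0" --pt "0.061 0.035 0 0 0 0" --pt "0.061 0.035 0 0 0 0" --pt "0.061 0.035 0 0 0 0"

```text
clock: 10.5
eef_pos: [563.1, 173.4, 56.4]
tool_rot: [-0.002, -0.392, 0.92, 0.001]
force: [-9.8, 1.3, 12.5]
opening: 11.9
grip_force: 52.8
```

```bash
python3 m.py c; python3 -c "
import cv2;a=cv2.imread('pics/scene_c.png')[120:240,320:490];b=cv2.imread('pics/side_c.png')[100:220,230:400]
cv2.imwrite('pics/crop_c.png',cv2.resize(cv2.hconcat([a,b]),None,fx=2.3,fy=2.3,interpolation=cv2.INTER_CUBIC))"
```

```text
t 10.5 tcp [563.1 173.4  56.4] x [-0.693 -0.721  0.003] y [-0.721  0.693  0.002] q [ 0.17  0.56 -0.22  0.79  0.   -0.63] F [-9.8  1.3 12.5] T [0.44 2.1  0.1 ]
wrist bar [318. 276.] 2423 ((564.0882568359375, 173.59417724609375), (41.26728057861328, 15.556618690490723), 42.77924728393555)
wrist bar [283. 269.] 274 ((569.626220703125, 158.0499267578125), (3.4821860790252686, 8.293389320373535), 75.71898651123047)
wrist bar [352. 268.] 292 ((547.6629028320312, 179.46853637695312), (3.7227025032043457, 8.297555923461914), 17.476356506347656)
wrist orange ((655.776123046875, 196.15406799316406), (6.600368022918701, 2.105757236480713), 12.947049140930176) 24
scene bar [388. 159.] 58 ((552.6935424804688, 165.59747314453125), (8.920835494995117, 17.762670516967773), 25.19055938720703)
scene bar [398. 162.] 65 ((576.3690185546875, 160.46559143066406), (12.932459831237793, 8.910603523254395), 86.27008056640625)
scene orange ((639.9266967773438, 200.2412109375), (36.680938720703125, 39.963104248046875), 22.133560180664062) 141
side bar [290. 145.] 118 ((557.7280883789062, 172.8439483642578), (39.338050842285156, 15.827790260314941), 68.5754623413086)
side orange ((638.9696655273438, 192.78089904785156), (29.73480224609375, 35.918067932128906), 67.01139831542969) 88
```

View pics/crop_c.png

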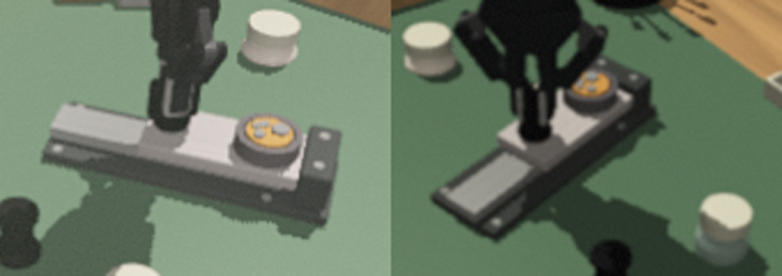

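The carriage is flush against the stop in both crops (holder beside the stop, no gap). Now I turn clockwise about 70°.

Request:
play_rows --pt "0 0 0 0 0 0.05" --pt "0 0 0 0 0 0.1" --pt "0 0 0 0 0 0.15" --pt "0 0 0 0 0 0.2" --pt "0 0 0 0 0 0.25" --pt "0 0 0 0 0 0.3" --pt "0 0 0 0 0 0.35" --pt "0 0 0 0 0 0.4"

```text
clock: 11.65
eef_pos: [562.9, 173.8, 56.4]
tool_rot: [-0.002, -0.087, 0.996, 0.0]
force: [-11.3, 2.9, 13.8]
opening: 12.3
grip_force: 53.1
```

Request:
play_rows --pt "0 0 0 0 0 0.06" --pt "0 0 0 0 0 0.12" --pt "0 0 0 0 0 0.18" --pt "0 0 0 0 0 0.24" --pt "0 0 0 0 0 0.3" --pt "0 0 0 0 0 0.35" --pt "0 0 0 0 0 0.38" --pt "0 0 0 0 0 0.38"

```text
clock: 12.65
eef_pos: [562.9, 174.3, 56.5]
tool_rot: [-0.002, 0.209, 0.978, 0.0]
force: [-10.5, 5.8, 13.7]
opening: 12.3
grip_force: 53.0
```

```bash
python3 m.py d
```

```text
t 12.65 tcp [562.9 174.3  56.5] x [-0.913  0.408  0.004] y [ 0.408  0.913 -0.   ] q [ 0.18  0.56 -0.22  0.79  0.    0.6 ] F [-10.5   5.8  13.7] T [1.34 2.34 0.12]
wrist bar [318. 276.] 2454 ((563.3646240234375, 174.3513641357422), (15.576175689697266, 42.125091552734375), 62.85438537597656)
wrist bar [283. 269.] 286 ((550.51953125, 163.5237274169922), (7.960091590881348, 3.335418224334717), 88.85911560058594)
wrist bar [352. 269.] 277 ((564.0411376953125, 192.9217529296875), (6.290799140930176, 1.6087830066680908), 63.71544647216797)
wrist orange ((652.34619140625, 203.33961486816406), (16.790557861328125, 28.731412887573242), 39.11023712158203) 74
scene bar [400. 161.] 94 ((571.6267700195312, 171.73973083496094), (12.550437927246094, 27.561342239379883), 54.28390121459961)
scene bar [389. 160.] 57 ((557.6366577148438, 158.042724609375), (6.340156555175781, 11.859193801879883), 79.35444641113281)
scene orange ((639.8561401367188, 199.64553833007812), (36.66230010986328, 40.368255615234375), 20.331518173217773) 141
side bar [291. 147.] 157 ((558.8862915039062, 166.33444213867188), (24.63724136352539, 39.78655242919922), 65.47236633300781)
side orange ((638.6975708007812, 195.13397216796875), (34.16389465332031, 35.40798568725586), 56.59126663208008) 104
```

Request:
play_rows --pt "0 0 0 0 0 0.01" --pt "0 0 0 0 0 0.02" --pt "0 0 0 0 0 0.03" --pt "0 0 0 0 0 0.04" --pt "0 0 0 0 0 0.05" --pt "0 0 0 0 0 0.05" --pt "0 0 0 0 0 0.05" --pt "0 0 0 0 0 0.05"

```text
clock: 13.8
eef_pos: [562.9, 174.4, 56.5]
tool_rot: [-0.002, 0.246, 0.969, 0.0]
force: [-10.6, 5.7, 14.1]
opening: 12.2
grip_force: 74.0
```

```bash
python3 m.py e|head -1
```

```text
t 13.8 tcp [562.9 174.4  56.5] x [-0.879  0.476  0.004] y [ 0.476  0.879 -0.001] q [ 0.18  0.56 -0.22  0.79  0.    0.67] F [-10.6   5.7  14.1] T [1.17 2.35 1.61]
```

Moment jumped to 1.6 N m, so the knob is at its end stop. Relax the turn slightly, release and lift.

Request:
play_rows --pt "0 0 0 0 0 -0.02" --pt "0 0 0 0 0 -0.04" --pt "0 0 0 0 0 -0.04" --pt "0 0 0 0 0 -0.04" --pt "0 0 0 0 0 -0.04" --pt "0 0 0 0 0 -0.04" --pt "0 0 0 0 0 -0.04" --pt "0 0 0 0 0 -0.04"

```text
clock: 14.95
eef_pos: [562.9, 174.3, 56.5]
tool_rot: [-0.002, 0.216, 0.976, 0.0]
force: [-11.7, 6.3, 13.6]
opening: 11.5
grip_force: 54.1
```

Request:
play_rows --pt "0 0 0 0 0 0" --pt "0 0 0 0 0 0" --pt "0 0 0 0 0 0" --pt "0 0 0 0 0 0" --pt "0 0 0 0 0 0" --pt "0 0 0 0 0 0" --pt "0 0 0 0 0 0" --pt "0 0 0 0 0 0" --jaw 0

```text
clock: 15.95
eef_pos: [565.2, 173.4, 56.3]
tool_rot: [-0.0, 0.217, 0.976, 0.0]
force: [0.4, 0.0, -0.2]
opening: 85.2
grip_force: 0.0
```

Request:
play_rows --pt "0 0 -0.1 0 0 0" --pt "0 0 -0.22 0 0 0" --pt "0 0 -0.35 0 0 0" --pt "0 0 -0.5 0 0 0" --pt "0 0 -0.65 0 0 0" --pt "0 0 -0.8 0 0 0" --pt "0 0 -0.9 0 0 0" --pt "0 0 -1 0 0 0"

```text
clock: 16.95
eef_pos: [565.2, 173.4, 156.9]
tool_rot: [-0.0, 0.217, 0.976, -0.0]
force: [-0.2, 0.3, -0.5]
opening: 85.1
grip_force: 0.0
```

```bash
python3 m.py f
```

```text
t 16.95 tcp [565.2 173.4 156.9] x [-0.906  0.423  0.   ] y [ 0.423  0.906 -0.   ] q [ 0.17  0.46 -0.09  1.01 -0.    0.61] F [-0.2  0.3 -0.5] T [ 0.03 -0.04  0.03]
wrist bar [317. 207.] 786 ((563.6336669921875, 174.9484100341797), (12.90410041809082, 40.975486755371094), 65.93598175048828)
wrist orange ((641.673583984375, 197.9493408203125), (36.9790153503418, 38.57160568237305), 67.00300598144531) 764
scene bar [395. 160.] 165 ((564.567138671875, 171.11647033691406), (11.167407989501953, 39.40144348144531), 70.1848373413086)
scene orange ((638.9804077148438, 199.1216583251953), (37.487342834472656, 40.26057434082031), 70.60466766357422) 140
side bar [291. 145.] 178 ((561.4072875976562, 171.320068359375), (11.486721992492676, 39.38555908203125), 61.81345748901367)
side orange ((638.3872680664062, 194.3157196044922), (34.64601135253906, 35.929603576660156), 59.014278411865234) 103
```

View pics/scene_f.png

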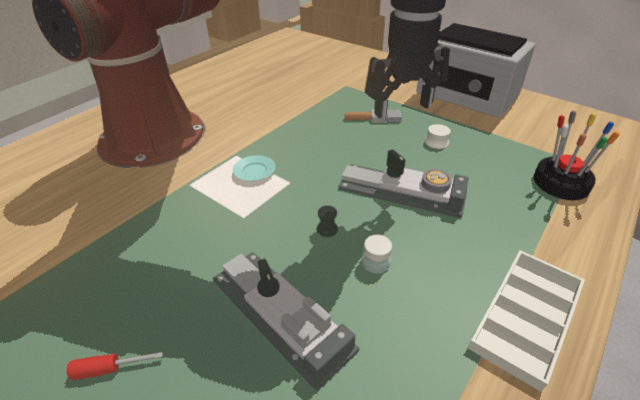

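The holder (437,180) sits against the stop (460,193), the knob bar (396,163) is at −24° (clamp about 1.4), and the other slide is unchanged. The gripper is clear, so I'll hand in.

```bash
python3 -c "
from cell import workorder; print(workorder.close_job())"
```

```text
the job is handed in; nothing more can be done
None
```

The round-holder carriage is up against its stop block with its clamp knob turned fully home, the V-block slide was left alone, and the job is handed in; the verdict was not reported back.

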